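# Set the stage clamp, then swing the contact lever on the mask aligner

## Task

Bring the aligner stage into contact: swing the clamp lever (round grip) clockwise until you feel it come up against its end stop, and only then swing the interlocked contact lever (square grip) clockwise fully home to its own end stop. Work gently: never force a lever against a stop or a block with more than about 25 N at its grip. Leave both levers where they end and do not disturb the things lying around.

Things in the scene. Friction and masses are not known exactly. Their poses are not given: they have to be found in the camera images.
- block: fixed lever block: cream box 190 x 310 x 50 mm, aluminium top; origin under its centre, z up, -x side faces the robot at yaw 0, +y to the robot's left. A low round black stage (240 mm across, top 50 mm high, centre 225 mm along +x) is fixed to it. Crank levers on top: clamp axis at y = +60 mm, contact axis at y = -60 mm
- clamp_axis (a point): point on the clamp lever's vertical axis, fixed in the block, 90 mm above the table
- contact_axis (a point): point on the contact lever's vertical axis, fixed in the block, 90 mm above the table
- clamp_grip (a point): clamp lever: crank with a dark steel arm (16 mm wide, 10 mm thick, top 68 mm above the table) from its axis to an upright round black grip, 18 mm diameter, 68 to 112 mm above the table, centre line 85 mm from the axis. This point: middle of the grip, 90 mm above the table
- contact_grip (a point): contact lever: the same crank with an upright square black grip, 18 x 18 mm (one pair of sides along the arm), 68 to 112 mm above the table, centre line 85 mm from the axis. This point: middle of the grip, 90 mm above the table
- clamp_lever (a joint): clamp lever angle, rad; 0 = arm along the block's -x, grows clockwise seen from above (towards block +y). Starts at 0 to 0.2. Its end stop lies anywhere from 0.9 to 1.5, different each time (hidden cam): find it by feel. Friction 1 to 3 N at the grip; the springy stop adds about 3.5 N per mm beyond first touch. Stays where it is left
- contact_lever (a joint): contact lever angle, rad; 0 = arm along the block's -y, grows clockwise seen from above (towards block -x). Starts at 0 to 0.25. Blocked at about 0.35 until the clamp lever is within about 0.06 of its stop; then turns (friction 2 to 5 N at the grip) to a springy stop at 1.45 (3.5 N per mm) and stays, trapping the clamp lever
- objective: bystander: black microscope objective standing upright, 34 mm diameter, 55 mm high, origin under its centre
- wafer_case: bystander: round white wafer case lying flat, 116 mm diameter, 22 mm high, origin under its centre
- driver: bystander: screwdriver lying on the table, about 200 mm long, along its own x

How it is judged:
By the outcome, as a careful person would: the job done as asked, in the order asked, and still so for the second after the job is handed in, with the robot touching nothing.
It also fails if it takes over 70 s, if anything falls off the work surface, if the arm or the gripper's body presses on something with over 40 N, if the wrist force passes 120 N, or if a joint passes its speed limit or range.

## Robot

A 7-joint arm with a two-finger parallel gripper is mounted at the origin on the work surface. World frame = base frame: x ahead of the robot, y to its left, z up, the work surface at z = 0. Lengths are in m, angles in rad, forces in N, time in s.
With the tool pointing down it reaches from about 0.425 to 0.95 m from the base axis. Payload 4.7 kg.
Tool frame: the origin (TCP) lies between the finger pads; the fingertips stand tips_ahead ahead of it and the grasp point (between the pads) lies 6 mm ahead of it (tips_ahead is the distance from the TCP to the fingertips, in m); z points along the fingers, y is the line along which they close (so a half turn about z gives the same grasp; the last joint's range is limited). The gripper opens to 85 mm and grips with 20 to 120 N. Pads are 22 mm wide; open, the fingers measure 114 mm over their backs; the gripper's body (76 mm by 85 mm) begins 54 mm behind the grasp point. The pads swing forward as they close: fully open they stand 13 mm farther back than shut.
Start: joints at [1.223, 0.469, -0.049, 1.532, 0.024, 1.141, -0.082], TCP at [0.212, -0.641, 0.256] pointing down, gripper open.
Joint ranges: [-2.59, 2.59], [-0.33, 1.99], [-1.39, 1.29], [0.1, 2.45], [-1.04, 4.18], [0.21, 1.99], [-2.66, 2.66]. Speed limits (rad/s): [2.57, 2.57, 3.14, 3.14, 3.14, 3.14, 3.14].

## Interface

Orientations are given as [roll, pitch, yaw] about the fixed x, y, z axes, in that order (R = Rz(yaw) Ry(pitch) Rx(roll)).
In Python, from plant import * gives the robot as it stands. Calls block until the motion is done:
- goto(position, orientation): joint-space move of the TCP to a pose.
- move_straight(position, vel=0.15, attitude=None, contact_N=None): straight line of the TCP; attitude=None keeps the orientation; vel is the mean speed in m/s. With contact_N (N) it stops when the force on the tool has changed by that much, and returns True; else False.
- move_joints(angles): joint-space move.
- grip(opening, strength=None): opening from 0.0 (shut) to 1.0 (fully open); strength is the grip in N (None keeps the last); returns when the fingers have stopped.
- sleep(seconds).
- inverse_kinematics(position, orientation): joint angles nearest the present ones, or None.
- grab_frame(name): name is "scene" or "side" or "wrist"; returns a dict with "image" (420x560x3 uint8, red, green, blue), "range_z" (420x560 float32, m along the optical axis (not along the pixel's ray), 0 where there is no reading), "fx", "fy", "cx", "cy" (pixels), "R" (3x3) and "t" (3): a world point X has camera coordinates R X + t. Camera axes: x right, y down, z forward; pixel columns grow to the right and rows downward; lengths in m; the calibration is good to about 2 mm. A picture is of the moment at which its call begins.
A pose or a line that the arm cannot do raises IKError and nothing moves.
- close_job(): hands the job in; it is judged then, once.
Trained networks look in a picture, given as the dict that the camera call returned (one of the last four; its "shot" number tells which), for a name from the list of things; names that differ only in an ending like _2 or _b are one class to them, and where a whole thing is asked for, a point or a joint stands for the part that bears it (a point fixed in the world has none). Each returns a list of dicts, best first, with "p" (0 to 1); they miss things now and then, are a little off and sometimes report something else, mostly with a low value. They report only what shows in the picture. A call takes as long as a camera call.
- masks_of(picture, label): "pixels" (420x560 bool, what is visible of it) and "extent" ([centre column, centre row, width, height] in pixels, round what is visible of it).
Readings, each from a call of its own:
- read_t(): time.
- read_joint_pos(): joint angles.
- read_joint_velocities(): joint speeds.
- read_effort(): joint torques, N m.
- read_tcp_pos(): TCP position.
- read_tcp_rot(): TCP orientation.
- read_wrist_force(): force on the tool from outside, world axes, zero at the start.
- read_torque(): the same for the moment, N m.
- read_opening(): opening from 0.0 (shut) to 1.0 (fully open).
- read_gripper_force(): force on a finger pad.
Only numpy, scipy, OpenCV 4.12 (cv2) and the standard library are available. Lean on these libraries where they do the work, as an engineer would, in place of code of your own. Each camera call takes 0.05 s, during which the arm holds its last target. There are 200 camera calls.

## Working session

There is one attempt and no reset: what is moved stays moved. The work goes in short steps, each a Python script; the robot and the scene stay as the last script left them, time stands still between calls to the robot, and variables do not carry over. Pictures are saved under pics/ and viewed, at most 10 in all, crops included, and the job is handed in when it is done.

```bash
ls; mkdir -p pics; cat > h.py <<'E'
from plant import *
import numpy as np, cv2
def pts(f,m):
    v,u=np.nonzero(m&(f["range_z"]>0)); z=f["range_z"][v,u]
    c=np.stack([(u-f["cx"])/f["fx"]*z,(v-f["cy"])/f["fy"]*z,z],1)
    return (c-f["t"])@np.array(f["R"])
E
python3 - <<'E'
from h import *
ims=[]
for n in ["scene","side"]:
    f=grab_frame(n); ims.append(f["image"])
    print(n,"cam at",(-np.array(f["R"]).T@f["t"]).round(3))
    for l in ["block","clamp_grip","contact_grip","objective","wafer_case","driver"]:
        for d in masks_of(f,l)[:2]:
            P=pts(f,d["pixels"])
            print(l,round(d["p"],2),np.round(d["extent"]),len(P), P.min(0).round(3) if len(P) else '',P.max(0).round(3) if len(P) else '',np.median(P,0).round(3) if len(P) else '')
for n,i in zip(["scene","side"],ims): cv2.imwrite(f"pics/{n}.png",i[:,:,::-1])
print(read_t(),read_tcp_rot())
try: print(tips_ahead)
except Exception as e: print(e)
E
```

```text
pics
plant.py
scene cam at [ 1.083 -0.195  1.024]
block 0.86 [316. 277. 176. 190.] 19005 [ 0.417 -0.136 -0.005] [0.937 0.218 0.115] [0.704 0.048 0.049]
clamp_grip 0.73 [317. 205.  24.  53.] 409 [0.493 0.073 0.048] [0.602 0.106 0.114] [0.555 0.084 0.068]
contact_grip 0.96 [263. 244.  48.  21.] 499 [ 0.566 -0.121  0.044] [ 0.622 -0.007  0.115] [ 0.61  -0.064  0.068]
contact_grip 0.35 [319. 279. 179. 196.] 19124 [ 0.456 -0.137 -0.006] [0.937 0.215 0.115] [0.705 0.048 0.049]
objective 0.57 [108. 221.  17.  23.] 211 [ 0.385 -0.424  0.004] [ 0.416 -0.393  0.057] [ 0.407 -0.407  0.044]
wafer_case 0.6 [409. 151.  40.  35.] 1067 [ 0.35   0.364 -0.004] [0.465 0.478 0.027] [0.416 0.416 0.02 ]
driver 0.64 [121. 312.  46.  82.] 651 [ 0.557 -0.479 -0.006] [ 0.723 -0.356  0.03 ] [ 0.675 -0.437  0.021]
side cam at [0.172 0.922 0.754]
block 0.64 [201. 226. 174. 112.] 11739 [ 0.477 -0.275 -0.003] [0.985 0.203 0.115] [0.645 0.094 0.05 ]
clamp_grip 0.79 [250. 231.  44.  18.] 500 [0.491 0.049 0.047] [0.614 0.112 0.115] [0.548 0.091 0.069]
contact_grip 0.78 [251. 192.  20.  44.] 345 [ 0.589 -0.213 -0.   ] [ 0.661 -0.006  0.115] [ 0.604 -0.074  0.07 ]
objective 0.49 [355. 168.  12.  19.] 174 [ 0.381 -0.502  0.   ] [ 0.429 -0.383  0.058] [ 0.396 -0.398  0.036]
wafer_case 0.63 [248. 383.  64.  55.] 2806 [ 0.348  0.359 -0.003] [0.468 0.484 0.027] [0.401 0.434 0.022]
wafer_case 0.47 [199. 227. 178. 112.] 11539 [ 0.477 -0.204 -0.002] [0.937 0.203 0.115] [0.646 0.094 0.05 ]
driver 0.62 [279. 148.  19.  17.] 154 [ 0.625 -0.472  0.005] [ 0.721 -0.402  0.029] [ 0.675 -0.431  0.021]
driver 0.6 [200. 229. 177. 112.] 11760 [ 0.477 -0.227 -0.003] [0.989 0.203 0.115] [0.646 0.094 0.05 ]
0.7 [ 3.14145054e+00 -5.73598124e-05  3.18861268e-01]
0.025
```

View pics/scene.png

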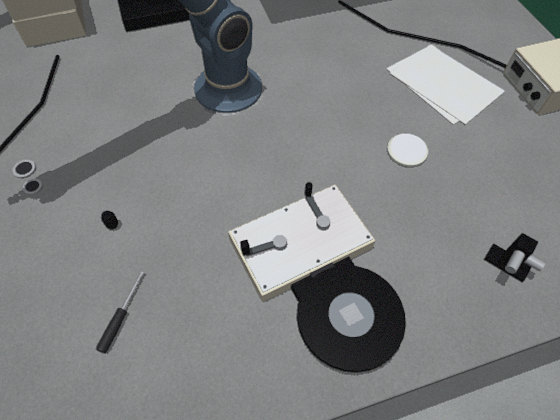

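```bash
python3 - <<'E'
from h import *
allp=[];
for n in ["scene","side"]:
    f=grab_frame(n)
    P=pts(f,np.ones((420,560),bool)); hs=pts
    C=f["image"][f["range_z"]>0].astype(int)
    k=(P[:,0]>.4)&(P[:,0]<1.05)&(abs(P[:,1])<.3)
    P,C=P[k],C[k]
    top=(abs(P[:,2]-.05)<.006)&(C.min(1)>90)
    r=cv2.minAreaRect(P[top][:,:2].astype(np.float32)); print(n,"top rect",r,top.sum())
    st=(abs(P[:,2]-.05)<.006)&(C.max(1)<80)&(P[:,0]>.66)
    print(" stage",P[st].min(0).round(3),P[st].max(0).round(3),st.sum())
    for l in ["clamp_grip","contact_grip"]:
        m=masks_of(f,l)[0]["pixels"]; Q=pts(f,m)
        g=Q[(Q[:,2]>.106)&(Q[:,2]<.118)]; a=Q[(Q[:,2]>.062)&(Q[:,2]<.073)]
        ln=cv2.fitLine(a[:,:2].astype(np.float32),cv2.DIST_HUBER,0,.01,.01).ravel()
        print(" ",l,"griptop",len(g),g.mean(0).round(4),((g.min(0)+g.max(0))/2).round(4),"arm",len(a),ln.round(3),a.min(0).round(3),a.max(0).round(3))
    np.save(f"{n}.npy",np.hstack([P,C]))
E
```

```text
scene top rect ((0.6844182014465332, 0.04666106402873993), (0.36780932545661926, 0.30784130096435547), 9.664972305297852) 9032
 stage [ 0.673 -0.093  0.044] [0.937 0.188 0.056] 7386
  clamp_grip griptop 30 [0.5031 0.0807 0.1106] [0.5019 0.0807 0.1112] arm 274 [0.994 0.108 0.56  0.087] [0.5   0.073 0.062] [0.602 0.107 0.073]
  contact_grip griptop 59 [ 0.609  -0.1123  0.1103] [ 0.6083 -0.1123  0.1102] arm 319 [ 0.054 -0.999  0.607 -0.053] [ 0.589 -0.121  0.062] [ 0.622 -0.01   0.073]
side top rect ((0.7174273729324341, 0.056900754570961), (0.43836328387260437, 0.310072124004364), 9.644843101501465) 5389
 stage [ 0.686 -0.047  0.044] [0.933 0.191 0.054] 3174
  clamp_grip griptop 39 [0.5003 0.0856 0.1106] [0.5008 0.0847 0.1101] arm 264 [0.997 0.081 0.546 0.093] [0.492 0.077 0.062] [0.6   0.111 0.073]
  contact_grip griptop 27 [ 0.606  -0.1058  0.1102] [ 0.6062 -0.1082  0.11  ] arm 166 [ 0.05  -0.999  0.603 -0.047] [ 0.588 -0.109  0.062] [ 0.617 -0.007  0.073]
```

```bash
cat >> h.py <<'E'
B=np.deg2rad(9.65); Cn=np.array([.596,.034])
AX={"clamp":Cn+.06*np.array([-np.sin(B),np.cos(B)]),"contact":Cn-.06*np.array([-np.sin(B),np.cos(B)])}
H0={"clamp":np.pi+B,"contact":-np.pi/2+B}
OFF={"clamp":-np.pi,"contact":0.}
def pose(w,q,z=.103,r=.085):
    h=H0[w]-q
    return [*(AX[w]+r*np.array([np.cos(h),np.sin(h)])),z],[np.pi,0,h+OFF[w]],np.array([np.sin(h),-np.cos(h),0])
def swing(w,q,qmax,fine_from,thr,zero):
    """step along the arc until tangential resistance exceeds thr"""
    while q<qmax:
        q+=(.0025 if q>fine_from else .006)/.085*(.5 if q>fine_from else 1)
        p,o,t=pose(w,q)
        c=move_straight(p,vel=.03,attitude=o,contact_N=8)
        F=read_wrist_force()-zero; f=-F@t
        print(round(q,3),round(f,1),np.round(F,1),c,round(read_t(),2))
        if f>thr or c: return q,True
    return q,False
E
python3 - <<'E'
from h import *
for w,qs in [("clamp",(.05,.9,1.7)),("contact",(.15,.8,1.6))]:
    for q in qs:
        for d in (0,np.pi,-np.pi):
            p,o,t=pose(w,q); o[2]+=d
            j=inverse_kinematics(p,o); print(w,q,round(d,1),None if j is None else np.round(j,2))
grip(.4)
p,o,t=pose("clamp",.06,.2)
goto(p,o); print(read_t(),read_tcp_pos(),read_wrist_force(),read_opening())
f=grab_frame("wrist"); cv2.imwrite("pics/w1.png",f["image"][:,:,::-1])
for d in masks_of(f,"clamp_grip")[:1]:
    Q=pts(f,d["pixels"]); g=Q[(Q[:,2]>.104)&(Q[:,2]<.118)]; print(len(g),g.mean(0) if len(g) else Q.max(0))
E
```

```text
clamp 0.05 0 [ 0.22  0.47 -0.58  2.04  0.38  0.74 -2.05]
clamp 0.05 3.1 [ 0.51  0.61 -0.99  2.03  0.68  0.87  0.82]
clamp 0.05 -3.1 [ 0.51  0.61 -0.99  2.03  0.68  0.87  0.82]
clamp 0.9 0 [-0.9   0.54  0.72  2.02 -0.51  0.77 -2.18]
clamp 0.9 3.1 [ 0.36  0.66 -0.97  1.95  0.69  0.91 -0.13]
clamp 0.9 -3.1 [ 0.36  0.66 -0.97  1.95  0.69  0.91 -0.13]
clamp 1.7 0 [ 0.4   0.88 -1.18  1.79  0.9   1.14  2.08]
clamp 1.7 3.1 [ 0.23  0.69 -0.85  1.8   0.64  0.95 -0.86]
clamp 1.7 -3.1 [ 0.23  0.69 -0.85  1.8   0.64  0.95 -0.86]
contact 0.15 0 [-0.6   0.83  1.11  1.85 -0.88  1.04 -2.25]
contact 0.15 3.1 [ 0.53  0.62 -0.59  1.79  0.43  0.87 -0.24]
contact 0.15 -3.1 [ 0.53  0.62 -0.59  1.79  0.43  0.87 -0.24]
contact 0.8 0 [ 0.9   0.81 -1.18  1.9   0.87  1.07  1.86]
contact 0.8 3.1 [ 0.46  0.52 -0.48  1.92  0.33  0.78 -0.83]
contact 0.8 -3.1 [ 0.46  0.52 -0.48  1.92  0.33  0.78 -0.83]
contact 1.6 0 [ 0.6   0.55 -0.8   2.    0.54  0.81  1.21]
contact 1.6 3.1 [ 0.3   0.45 -0.39  2.02  0.25  0.72 -1.67]
contact 1.6 -3.1 [ 0.3   0.45 -0.39  2.02  0.25  0.72 -1.67]
4.3083 [0.50178811 0.08311896 0.19997847] [-0.85132234  0.43942927  0.10911099] 0.39621260626623417
614 [0.50201829 0.08290468 0.11167666]
```

View pics/w1.png

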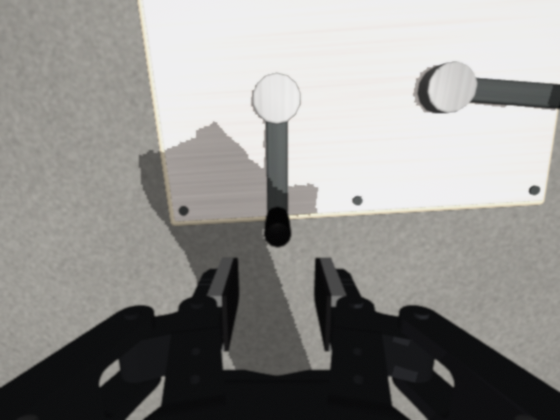

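The wrist view shows the round grip midway between the fingers at about (277, 230), and its measured position agrees within 1 mm. I'll flip the wrist half a turn so joint 7 has range, go down and swing the clamp lever.

```bash
sed -i 's/OFF={.*/OFF={"clamp":0.,"contact":np.pi}/' h.py
python3 - <<'E'
from h import *
p,o,t=pose("clamp",.06,.2); goto(p,o)
z=read_wrist_force(); print(z,read_joint_pos().round(2) if hasattr(read_joint_pos(),'round') else read_joint_pos())
p,o,t=pose("clamp",.06); print("down",move_straight(p,vel=.1,contact_N=6),read_tcp_pos(),read_t())
z=np.array(read_wrist_force())
q,s=swing("clamp",.06,1.75,.95,8,z); print(q,s,read_opening())
E
```

```text
[-0.67952783  0.1982656  -0.21016625] [ 0.36  0.35 -0.75  1.95  0.29  0.95 -1.99]
down False [0.50194405 0.08417213 0.10356672] 5.775
0.131 1.2 [-0.5 -1.3  1. ] False 9.0
0.201 1.4 [-0.7 -1.3  0.8] False 9.35
0.272 1.0 [ 0.3 -1.1  0.4] False 9.7
0.342 0.7 [ 0.6 -0.8 -0.7] False 10.05
0.413 1.4 [-0.5 -1.3  0.7] False 10.4
0.484 1.1 [-0.4 -1.1  0.3] False 10.75
0.554 1.4 [-0.6 -1.3 -0.5] False 11.1
0.625 0.8 [ 0.6 -1.2 -1.2] False 11.45
0.695 1.6 [-0.4 -1.6 -0.4] False 11.8
0.766 1.2 [-0.7 -1.   0.4] False 12.15
0.836 1.4 [-0.9 -1.1  1.2] False 12.5
0.907 0.3 [-0.3 -0.2 -0.7] False 12.85
0.978 0.4 [ 0.6 -1.1 -0.3] False 13.2
0.992 2.0 [-0.7 -2.3 -0.5] False 13.45
1.007 2.9 [-1.3 -2.9  0.3] False 13.7
1.022 1.9 [-0.6 -2.3 -1.6] False 13.95
1.036 2.6 [-1.1 -2.7 -0.7] False 14.2
1.051 2.1 [-1.1 -2.1 -0.1] False 14.45
1.066 1.5 [-0.4 -1.9 -0. ] False 14.7
1.081 1.8 [-0.5 -2.4  0.1] False 14.95
1.095 2.4 [-1.4 -2.2  0. ] False 15.2
1.11 1.6 [-0.4 -2.1  0. ] False 15.45
1.125 1.5 [-0.5 -2.  -0.5] False 15.7
1.139 2.0 [-0.8 -2.3 -0.9] False 15.95
1.154 2.0 [-0.7 -2.5 -1. ] False 16.2
1.169 1.
[... 181 characters left out ...]
.45
1.242 2.0 [-0.9 -2.7 -0.8] False 17.7
1.257 1.4 [-0.7 -1.7 -0.8] False 17.95
1.272 1.7 [-0.6 -2.6 -0.5] False 18.2
1.286 1.8 [-1.2 -1.8 -0.4] False 18.45
1.301 1.4 [-1.1 -0.8 -0.5] False 18.7
1.316 1.7 [-1.  -1.9 -0.1] False 18.95
1.331 1.6 [-0.9 -1.9 -0.5] False 19.2
1.345 1.4 [-0.9 -1.5 -0.7] False 19.45
1.36 2.0 [-1.3 -2.  -0.1] False 19.7
1.375 1.3 [-0.6 -2.2  0. ] False 19.95
1.389 1.9 [-1.5 -1.3 -0.8] False 20.2
1.404 0.8 [-0.2 -1.7 -0.5] False 20.45
1.419 2.7 [-2.3 -1.8  0.2] False 20.7
1.434 4.2 [-3.3 -3.7  1.6] False 20.95
1.448 5.5 [-4.4 -4.4  3.2] False 21.2
1.463 6.5 [-5.4 -4.8  4.3] False 21.45
1.478 9.0 [-7.8 -5.7  4.3] False 21.7
1.4776470588235273 True 0.39952043349304195
```

The force rises steadily from about 1.42 to 9 N, so the clamp is at its stop. Next I back off, lift and look over the contact lever.

```bash
python3 - <<'E'
from h import *
p,o,t=pose("clamp",1.40); move_straight(p,vel=.05,attitude=o)
p,o,t=pose("clamp",1.40,.2); move_straight(p,vel=.15)
f=grab_frame("wrist"); d=masks_of(f,"clamp_grip")
for x in d[:1]:
    Q=pts(f,x["pixels"]); g=Q[(Q[:,2]>.104)&(Q[:,2]<.118)]; m=g.mean(0); print(len(g),m)
    v=m[:2]-AX["clamp"]; print("r",np.hypot(*v),"q",H0["clamp"]-np.arctan2(v[1],v[0]))
p,o,t=pose("contact",.156,.2); goto(p,o); print(read_tcp_pos(),read_t(),read_joint_pos())
f=grab_frame("wrist"); cv2.imwrite("pics/w2.png",f["image"][:,:,::-1])
for x in masks_of(f,"contact_grip")[:1]:
    Q=pts(f,x["pixels"]); g=Q[(Q[:,2]>.104)&(Q[:,2]<.118)]; m=g.mean(0); print(len(g),m)
    v=m[:2]-AX["contact"]; print("r",np.hypot(*v),"q",H0["contact"]-np.arctan2(v[1],v[0]))
E
```

```text
620 [0.55263341 0.1729521  0.11167845]
r 0.0864736585207137 q 1.3438062660916972
[ 0.60701851 -0.10758391  0.20027168] 23.9917 [ 0.80892017  0.64976963 -1.03863552  1.69905323  0.60587712  1.15153096
 -0.38363284]
802 [ 0.60794246 -0.10906085  0.11198255]
r 0.08393100299462312 q 0.14596687316023216
```

View pics/w2.png

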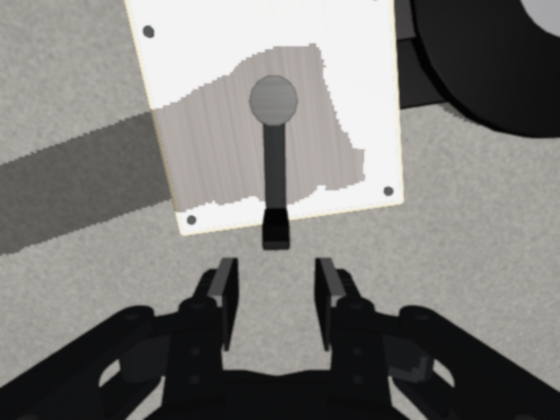

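The square grip sits midway between the fingers at about (276, 235), and the clamp lever measures 1.34 rad, where I left it. Now the contact lever.

```bash
python3 - <<'E'
from h import *
p,o,t=pose("contact",.15); print("down",move_straight(p,vel=.1,contact_N=6),read_t())
z=np.array(read_wrist_force())
q,s=swing("contact",.15,1.75,1.46,11.5,z); print(q,s,read_tcp_pos())
E
```

```text
down False 25.2083
0.221 0.6 [0.6 1.2 0.7] False 25.56
0.291 0.8 [ 0.7 -0.2  0.1] False 25.91
0.362 0.6 [ 0.5 -0.9  1.1] False 26.26
0.432 2.3 [ 2.2 -0.4  1.7] False 26.61
0.503 1.2 [ 1.1 -0.7 -0.6] False 26.96
0.574 0.2 [ 0.2 -0.1 -0.1] False 27.31
0.644 0.1 [-0.1 -0.6 -0.4] False 27.66
0.715 -0.1 [-0.5 -0.5 -0.3] False 28.01
0.785 -0.4 [-0.4  0.2 -0.1] False 28.36
0.856 -0.6 [-0.6  0.2 -0.7] False 28.71
0.926 -0.2 [-0.1  0.2 -0.4] False 29.06
0.997 0.5 [-0.2 -0.9 -0.3] False 29.41
1.068 0.0 [-0.4 -0.4 -0.9] False 29.76
1.138 0.4 [-1.  -1.1 -0.2] False 30.11
1.209 0.2 [-1.2 -1.   0.5] False 30.46
1.279 0.3 [-0.3 -0.4  0.3] False 30.81
1.35 0.4 [-0.8 -0.7  0.3] False 31.16
1.421 0.2 [-1.7 -0.8 -0.1] False 31.51
1.491 1.3 [-0.8 -1.6  0. ] False 31.86
1.506 1.4 [-1.5 -1.8 -0.6] False 32.11
1.521 2.1 [-1.  -2.3 -1. ] False 32.36
1.535 2.2 [ 0.  -2.2 -0.4] False 32.61
1.55 5.0 [ 1.8 -4.7 -2.3] False 32.86
1.565 5.4 [ 1.3 -5.3 -3.2] False 33.11
1.579 6.3 [ 2.2 -6.  -3.2] False 33.36
1.594 8.7 [ 2.5 -8.4 -3.1] False 33.61
1.609 10.5 [  3.9 -10.1  -3.2] False 33.86
1.624 11.7 [  4.1 -11.3  -3.5] False 34.11
1.623529411764705 True [ 0.52298368 -0.03873537  0.10301675]
```

```bash
python3 - <<'E'
from h import *
p,o,t=pose("contact",1.53); move_straight(p,vel=.05,attitude=o)
p,o,t=pose("contact",1.53,.2); move_straight(p,vel=.15)
f=grab_frame("wrist"); cv2.imwrite("pics/w3.png",f["image"][:,:,::-1])
for w in ["contact","clamp"]:
  for x in masks_of(f,w+"_grip")[:1]:
    Q=pts(f,x["pixels"]); g=Q[(Q[:,2]>.104)&(Q[:,2]<.118)]
    if len(g)==0: continue
    m=g.mean(0); v=m[:2]-AX[w]; print(w,len(g),m,"r",np.hypot(*v),"q",(H0[w]-np.arctan2(v[1],v[0]))%(2*np.pi))
print(read_wrist_force(),read_t())
E
```

```text
contact 801 [ 0.52442051 -0.04880813  0.11197296] r 0.08499586992695579 q 1.457162875520832
[-0.15943137  0.06854205  0.67030459] 35.3667
```

View pics/w3.png

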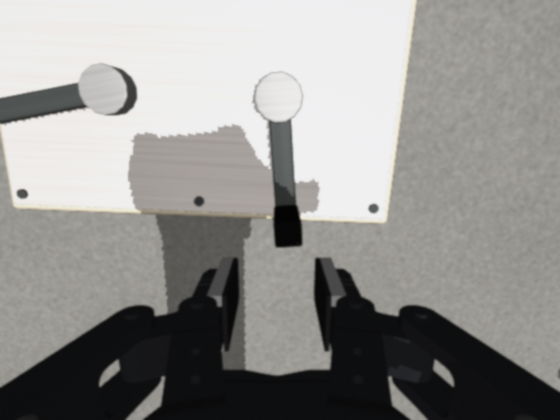

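The contact lever measures 1.457 rad, at its 1.45 stop. Its square grip is at about (287, 228) in the picture. The clamp arm still lies out to the left, and the gripper is clear above both levers.

```bash
python3 -c "
from h import *
print(close_job())"
```

```text
the job is handed in; nothing more can be done
None
```

The job is handed in: I swung the clamp lever to its end stop (about 1.34 rad, 9 N peak at the end of each push step), then the contact lever fully home (about 1.46 rad, 11.7 N peak), and left both there with the gripper clear.

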